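Prop up the display stand and show the terracotta test tile

ROBOT

A 6-joint arm with a two-finger parallel gripper is mounted at the origin on the work surface; the furniture and walls round the work are solid. World frame = base frame: x ahead of the robot, y to its left, z up, the work surface at z = 0. Lengths are in m, angles in degrees, forces in N, time in s.
With the tool pointing down it reaches from about 0.25 to 0.8 m from the base axis. Payload 3.9 kg.
Tool frame: the origin (TCP) lies at the very end of the fingers, on their centre line; the grasp point (between the pads) lies 19 mm behind it; z points along the fingers, y is the line along which they close (so a half turn about z gives the same grasp; the last joint's range is limited). The gripper opens to 85 mm and grips with 20 to 120 N. Pads are 22 mm wide; open, the fingers measure 114 mm over their backs; the gripper's body (76 mm by 85 mm) begins 54 mm behind the grasp point. The pads swing forward as they close: fully open they stand 13 mm farther back than shut.
Start: joints at [65.947, 14.897, -7.913, 67.191, 0, 90], TCP at [0.214, 0.479, 0.231] pointing down, gripper open.
Joint ranges: [-159.42, 159.42], [-47.68, 98.78], [-73.54, 78.23], [-108.79, 121.32], [-90, 84.71], [-180, 180]. Speed limits (degrees/s): [147.25, 147.25, 180, 180, 180, 180].

INTERFACE

Orientations are given as [roll, pitch, yaw] about the fixed x, y, z axes, in that order (R = Rz(yaw) Ry(pitch) Rx(roll)).
In Python, from cell import observe, eyes, close_job, nets gives the robot as it stands. The module is installed in compiled form; this text tells all that it offers.
- The arm moves only by the tool play_rows, never from a script. Its argument "rows" is one flat list of numbers, 7 for each row, row after row: the turn, a rotation vector about the world's x, y, z in degrees, then the shift along the world's x, y, z in cm, then the opening in per cent of the stroke, from 0 (shut) to 100 (fully open). A call has 1 to 20 rows; each row is the pose to reach, as a shift and turn from the pose commanded when the call began; what a row does not reach only later rows make up. A row lasts 1/10 s, in which the tool goes at most 50 mm and 8.59 degrees, less where a joint would pass 70% of its speed; a pose out of reach is approached as far as the arm can. A call with a gripper value outside its range is refused whole. The fingers move at their own pace and stop on an object; "squeeze" is the grip in N (left out, the last holds). Time passes only in rows, so rows that repeat a pose let the fingers close. It gives the time, the measured TCP pose, the force, the opening and the grip force at its end, in the units of the state.
- observe(): the state, without advancing time (a new reading comes with each control period).
- eyes.capture(name): name is "scene" or "top" or "wrist"; returns a dict with "pixels" (400x640x3 uint8, red, green, blue), "range_z" (400x640 float32, m along the optical axis (not along the pixel's ray), 0 where there is no reading), "fx", "fy", "cx", "cy" (pixels), "cam_to_world" (4x4, takes a point from camera to world coordinates). Camera axes: x right, y down, z forward; pixel columns grow to the right and rows downward; lengths in m; the calibration is good to about 2 mm. A picture is of the moment at which its call begins.
- close_job(): hands the job in; it is judged then, once.
Trained networks look in a picture, given as the dict that the camera call returned (one of the last four; its "shot" number tells which), for a name from the list of things; names that differ only in an ending like _2 or _b are one class to them, and where a whole thing is asked for, a point or a joint stands for the part that bears it (a point fixed in the world has none). Each returns a list of dicts, best first, with "score" (0 to 1); they miss things now and then, are a little off and sometimes report something else, mostly with a low value. They report only what shows in the picture. A call takes as long as a camera call. They do not tell look-alikes from the thing itself.
- nets.regions_of(target, picture): "mask" (400x640 bool, what is visible of it) and "position" ([column, row] in pixels, amid what is visible of it).
The state is a dict: "time_s": time; "q": joint angles; "dq": joint speeds; "joint_torque": joint torques, N m; "tool_pos": TCP position; "orientation": TCP orientation; "ft_force": force on the tool from outside, world axes, zero at the start; "wrist_torque": the same for the moment, N m; "gripper_width": finger opening in m; "grip_force": force on a finger pad.
Only numpy, scipy, OpenCV 4.12 (cv2) and the standard library are available. Lean on these libraries where they do the work, as an engineer would, in place of code of your own. Each camera call takes 0.05 s, during which the arm holds its last target. There are 200 camera calls.

TASK

Get the wooden display stand ready: push its metal prop leg out over the top until it is against its stop, then lower the standing board gently onto the leg without letting it fall (it has a wire bail to hold it by). Then lay the terracotta-red test tile on the sloping board, long side up the slope and its lower short edge seated against the ledge; leave the grey tile and the other things as they are.

Things in the scene. Friction and masses are not known exactly. Their poses are not given: they have to be found in the camera images.
- stand_hinge (a point): Middle of the board's hinge on the fixed stand, 30 mm above the table. x ('out') is level, from the hinge to the far end of the base; y along the hinge; z up. Base plate 14 mm thick, 176 mm wide, from 47 mm behind the hinge to 188 mm out. Ears 44 mm high stand 80 to 88 mm to either side. The board stands above the hinge, the leg out from it.
- board (a joint): Board angle, rad: 0 flat out over the base, pi/2 upright, 1.83 back stop; starts 1.45 to 1.6; rests on the leg at 0.554 when that is at its stop. Plate 156 mm wide, 8 thick, from 8 to 200 mm from the hinge axis (in its mid-plane). 0.28 kg; the hinge rubs: above 1.3 it stays put, below that it falls. The ledge is on the side away from the leg, on top once lowered.
- bail (a point): Middle of the bar of the steel wire bail (handle) on the board's free edge: round, 10 mm thick, 70 mm long, parallel to the hinge, 250 mm from the hinge axis, 45 mm clear of the board's edge, on two side wires 70 mm apart. Pinched across, it can turn between the fingers as the board swings. x points away from the hinge in the board's plane, y along the bar.
- leg (a joint): Angle of the prop leg, rad: 0 would be flat, pointing back at the board's hinge; pi/2 upright; 1.745 at its stop, leaning 10 degrees outwards. Starts 0.85 to 1.1; swings outwards (away from the board) over the top. Hinge parallel to the board's, 128 mm out, 24 mm above the table; it rubs and stays where left; 1 to 2 N at its end moves it.
- leg_tip (a point): Middle of the smooth white nylon roller at the free end of the prop leg: roller 56 mm long and 10 mm thick, parallel to the hinge, 85 mm from the leg's hinge. The leg is an aluminium plate 52 mm wide, 8 mm thick.
- seat (a point): Where the tile's centre belongs, on the board: 67.5 mm from the hinge axis, on the middle line, 8.25 mm above the plate's mid-plane (surface at 4 mm). x runs up the board, y along the ledge, z out of the ledge side. The ledge, 156 mm long, 14 mm high above the plate, has its upper face 37.5 mm down the slope (-x) from here. Within 50 mm along y will do.
- red_tile_centre (a point): Centre of the loose terracotta-red test tile, 75 (x) x 45 (y) x 8.5 (z) mm, 50 g, lying flat on the table, z up.
- grey_tile_centre (a point): Centre of the grey test tile of the same size; to be left alone.
- brush: Red-handled brush, 206 mm long (along y), 11 mm thick, lying between the two tiles; bystander.
- jar_blue: Glaze jar with blue lid, 50 mm wide, 62 mm high, origin at its foot; bystander.
- jar_black: Glaze jar with black lid, 50 mm wide, 62 mm high, origin at its foot; bystander.
- bowl: Pale unglazed bowl, 110 mm wide, 55 mm high, origin at its foot; bystander.
Mind the look-alikes: they are no part of the job. What is shaped like the part that bears red_tile_centre but turquoise is not meant.

How it is judged (in metres and radians):
On the way, in this order (a step that is already met when the one before it is completed fails the run):
1. the prop leg has been pushed out to its stop while the board still stands up (value of joint leg above 1.68 rad and value of joint board above 1 rad), for 0.2 s.
2. the board has been lowered onto the leg, which is still at its stop (value of joint leg above 1.68 rad and value of joint board between 0.5 and 0.61 rad), for 0.2 s.
At the end, for the whole second after the job is handed in: The leg is at its stop (within 0.065 rad), the board rests on it (0.50 to 0.61 rad), and the red tile lies flat on the board (4 mm), long side up the slope (0.2 rad), lower edge at the ledge (centre -8 to +10 mm from the seat point up the slope), centre within 50 mm of the middle line (all of step 2 and x of red_tile_centre in the frame of seat between -0.008 and 0.01 m and y of red_tile_centre in the frame of seat between -0.05 and 0.05 m and z of red_tile_centre in the frame of seat between -0.004 and 0.004 m and angle between the x axis of red_tile_centre and the x axis of seat, either way round below 0.2 rad); the robot touches nothing.
It fails at once if the board is let fall (turns down faster than 2.5 rad/s) (velocity of joint board below -2.5 rad/s).
It fails at once if the grey tile, the brush, a jar or the bowl is moved more than 30 mm (distance of any of grey_tile_centre, brush, jar_blue, jar_black, bowl from where it was at the start of the episode above 0.03 m).
It also fails if it takes over 72 s, if anything falls off the work surface, if the arm or the gripper's body presses on something with over 40 N, if the wrist force passes 120 N, or if a joint passes its speed limit or range.

## Working session

There is one attempt and no reset: what is moved stays moved. The work goes in short steps, Python scripts to look and compute and a tool call to move; the robot and the scene stay as the last step left them, time stands still between calls to the robot, and variables do not carry over. Pictures are saved under pics/ and viewed, at most 10 in all, crops included, and the job is handed in when it is done.

Besides the shell and the picture viewer there is one more tool, called after ">>>" as name(argument=value, ...), one argument or row to a line, values as JSON. play_rows: Moves the arm, as the interface text tells. Its arguments: {"type":"object","properties":{"rows":{"type":"array","items":{"type":"number"}},"squeeze":{"type":"number"}},"required":["rows"]}

```bash
mkdir -p pics
cat > h.py <<'E'
import numpy as np, cv2
from cell import observe, eyes, close_job, nets
def cloud(p):
    z=p["range_z"]; v,u=np.mgrid[0:400,0:640]
    c=np.stack([(u-p["cx"])/p["fx"]*z,(v-p["cy"])/p["fy"]*z,z],-1)
    T=np.array(p["cam_to_world"]); w=c@T[:3,:3].T+T[:3,3]; w[z<=0]=np.nan
    return w
def save(p,n): cv2.imwrite("pics/"+n,cv2.cvtColor(p["pixels"],cv2.COLOR_RGB2BGR))
E
python3 - <<'E'
from h import *
np.set_printoptions(precision=4,suppress=True)
a=[]
for n in("scene","top"):
    p=eyes.capture(n); w=cloud(p); save(p,n+".png"); a.append(p["pixels"])
    np.savez(n+".npz",w=w,px=p["pixels"])
    print(n,np.array(p["cam_to_world"])[:3].tolist(),p["fx"])
    for t in("board","bail","leg","leg_tip","red_tile_centre","grey_tile_centre","brush","jar_blue","jar_black","bowl"):
        for r in nets.regions_of(t,p)[:3]:
            m=w[r["mask"]]; m=m[~np.isnan(m[:,0])]
            if len(m): print(t,round(r["score"],2),np.round(r["position"]),len(m),np.median(m,0),np.percentile(m,2,0),np.percentile(m,98,0),p["pixels"][r["mask"]].mean(0).round())
print(observe())
E
```

```text
scene [[0.6812054966364425, -0.3888322344614326, 0.6202971584619964, -0.5116332126802074], [-0.7317590233849101, -0.38720207734139106, 0.5608950730727396, -1.0194839499460648], [0.02208626376416527, -0.8359928496980347, -0.5482956795440749, 1.0564681045062998]] 519.2008657262228
board 0.91 [268. 172.] 1717 [0.5207 0.1357 0.1409] [0.449  0.128  0.0322] [0.598  0.1445 0.2792] [120.  91.  60.]
board 0.64 [197. 189.] 259 [0.3956 0.3645 0.0399] [ 0.3788  0.351  -0.0028] [0.4327 0.4689 0.0638] [ 97. 105. 112.]
bail 0.69 [264. 173.] 1830 [0.5213 0.1358 0.1393] [ 0.4484  0.128  -0.003 ] [0.6067 0.2593 0.2795] [120.  93.  62.]
leg 0.71 [285. 198.] 346 [0.5321 0.0379 0.0569] [0.5045 0.0064 0.02  ] [0.6029 0.1359 0.0942] [203. 192. 174.]
leg_tip 0.91 [288. 202.] 328 [0.5307 0.0372 0.057 ] [0.5051 0.0067 0.0209] [0.5581 0.0655 0.093 ] [204. 192. 174.]
red_tile_centre 0.73 [410. 230.] 197 [ 0.7475 -0.323   0.0075] [ 0.4332 -0.478   0.0012] [ 0.7775 -0.2858  0.2532] [ 60. 172. 151.]
red_tile_centre 0.61 [368. 244.] 235 [ 0.6019 -0.2653  0.0067] [ 0.5659 -0.2909 -0.0011] [ 0.6425 -0.2364  0.0123] [
[... 2605 characters left out ...]
] 247 [0.5229 0.3454 0.0597] [ 0.5013  0.325  -0.0007] [0.5447 0.3884 0.066 ] [38. 34. 27.]
bowl 0.71 [229. 203.] 970 [0.6202 0.3112 0.0208] [0.5688 0.2538 0.0003] [0.6688 0.3542 0.0566] [100.  89.  65.]
{'time_s': 1.1, 'q': array([65.9482, 14.8972, -7.9128, 67.1913,  0.0025, 90.0003]), 'dq': array([-0.0263,  0.0099, -0.0425,  0.0207, -0.0192,  0.013 ]), 'joint_torque': array([  0.0002, -40.5623,  25.424 ,   0.001 ,  -0.0001,   0.    ]), 'tool_pos': array([0.214 , 0.4794, 0.2313]), 'orientation': array([-179.9988,   -0.0025,  155.9479]), 'ft_force': array([-0.2381, -0.0165,  0.0456]), 'wrist_torque': array([-0.0457, -0.0743,  0.0068]), 'grip_force': 0.0, 'gripper_width': 0.08532375240093319}
```

View pics/scene.png

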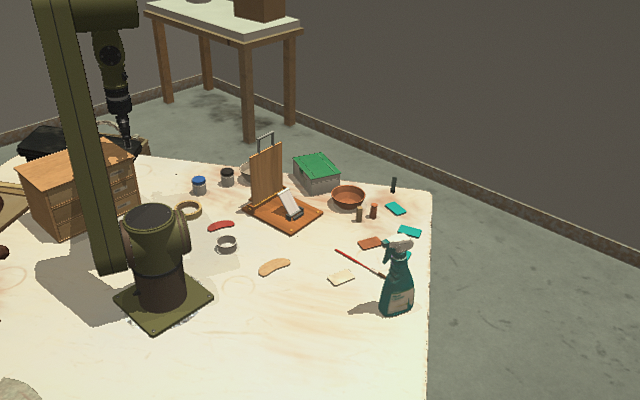

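View pics/top.png

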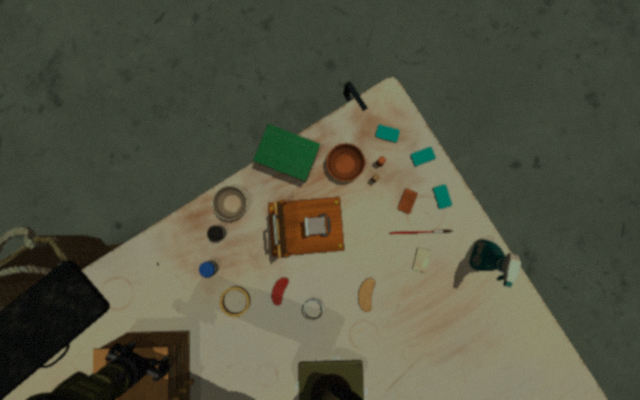

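The scene picture shows the stand (board at about px 268,172, bail above it, leg at 288,202) and the red tile at 368,244. The top view shows the stand at 310,226 with its "out" direction to the right (-y), and the red tile at 409,201. Next I fit the stand frame and the joint angles.

Run:
```python
from h import *
np.set_printoptions(precision=4,suppress=True)
for n in("top","scene"):
    d=np.load(n+".npz"); w=d["w"]; px=d["px"].astype(int)
    P=w.reshape(-1,3); C=px.reshape(-1,3)
    ok=~np.isnan(P[:,0])&(P[:,0]>.4)&(P[:,0]<.68)&(P[:,1]>-.1)&(P[:,1]<.22)
    m=ok&(P[:,2]>.006)&(P[:,2]<.022)&(C[:,0]>1.5*C[:,2])
    r=cv2.minAreaRect(P[m][:,:2].astype(np.float32)); print(n,"base",m.sum(),r, np.median(P[m][:,2]), cv2.boxPoints(r).tolist())
    t=ok&(P[:,2]>.06)&(P[:,1]>.11)&(P[:,1]<.2)
    print("board zmax",P[t][:,2].max())
    for lo in np.arange(.06,.3,.03):
        s=t&(P[:,2]>lo)&(P[:,2]<lo+.03)
        if s.sum(): print(round(lo,2),s.sum(),np.median(P[s],0),P[s][:,0].min(),P[s][:,0].max(), P[s][:,1].min(),P[s][:,1].max())
    s=ok&(P[:,2]>.03)&(P[:,1]<.09)&(P[:,0]>.48)&(P[:,0]<.58)
    for lo in np.arange(.03,.11,.01):
        k=s&(P[:,2]>lo)&(P[:,2]<lo+.01)
        if k.sum(): print("leg",round(lo,2),k.sum(),P[k].mean(0),P[k][:,0].min(),P[k][:,0].max())
    q=ok&(P[:,2]>.05)&(P[:,1]>.105)&(P[:,1]<.19)&(P[:,2]<.225)&(P[:,2]>.07)
    A=P[q]; 
    B=np.c_[A[:,0],A[:,2],np.ones(len(A))]; c=np.linalg.lstsq(B,A[:,1],rcond=None)[0]
    print("plane y=ax+bz+c",c,"resid",np.std(B@c-A[:,1]))
    # red tile
    k=~np.isnan(P[:,0])&(abs(P[:,0]-.61)<.06)&(abs(P[:,1]+.267)<.05)&(C[:,0]>1.35*C[:,2])&(C[:,0]>C[:,1]*1.3)&(P[:,2]>.003)
    print("tile",k.sum(),cv2.minAreaRect(P[k][:,:2].astype(np.float32)),np.median(P[k],0))
```

```text
top base 2892 ((0.5597441792488098, 0.05774746090173721), (0.2203805148601532, 0.2672836482524872), 3.561350107192993) 0.013365682584396077 [[0.44146525859832764, 0.18428649008274078], [0.4580681324005127, -0.0824810042977333], [0.678023099899292, -0.06879156827926636], [0.6614202260971069, 0.19797593355178833]]
board zmax 0.2893592676866126
0.06 42 [0.525 0.132 0.075] 0.45668094047287644 0.604316662771485 0.12811555307713496 0.13656511921791048
0.09 45 [0.5361 0.1325 0.1041] 0.4561270310770232 0.6062639257130351 0.12873099530741078 0.13694208609549735
0.12 50 [0.5379 0.1329 0.135 ] 0.45970178730584804 0.6077287909171094 0.12802908161911647 0.13713016989337035
0.15 54 [0.5266 0.1322 0.1648] 0.459024221776583 0.6060147103632293 0.12821643894679902 0.13673736881335824
0.18 54 [0.5354 0.1328 0.1934] 0.458188227836173 0.6077952423583348 0.1281026888586188 0.13742007279801688
0.21 156 [0.5318 0.1349 0.2278] 0.45581302648581845 0.6082241466042281 0.12850731459596126 0.14436697017105948
0.24 8 [0.5322 0.1326 0.2533] 0.49455880818526693 0.5695189554504293 0.12978918035529374 0.13574277430719
[... 2144 characters left out ...]
.0143 0.0344] 0.49597898952775044 0.5689570520887965
leg 0.04 55 [0.5292 0.0235 0.0454] 0.5040634262603474 0.5602697625185347
leg 0.05 44 [0.532  0.034  0.0548] 0.5067583623875713 0.5602712288434337
leg 0.06 40 [0.5303 0.04   0.0644] 0.5061348974442228 0.5568558319562498
leg 0.07 48 [0.5287 0.0478 0.0744] 0.5050859800547363 0.5515552785337632
leg 0.08 49 [0.5284 0.0554 0.0851] 0.5024348751513608 0.5576394855583491
leg 0.09 28 [0.5282 0.0612 0.0929] 0.4968088788303291 0.5561758614782226
plane y=ax+bz+c [0.0616 0.0061 0.1026] resid 0.0027526973551470486
tile 193 ((0.6050789952278137, -0.2649940550327301), (0.050852224230766296, 0.07300734519958496), 62.76824188232422) [ 0.6037 -0.2646  0.0074]
```

>>> play_rows(
  rows=[0,0,0,0,0,5,100,0,0,0,0,0,10,100,0,0,0,0,0,15,100,0,0,-6,2,-3,17,100,0,0,-12,5,-7,17,100,0,0,-18,8,-11,17,100,0,0,-24,11,-15,17,100,0,0,-30,14,-19,17,100,0,0,-36,17,-23,17,60,0,0,-42,20,-27,17,60,0,0,-48,23,-31,17,60,0,0,-54,26,-35,17,60,0,0,-60,29,-39,17,60,0,0,-62.5,31,-42,17,60,0,0,-62.5,32,-44,17,60,0,0,-62.5,32,-44,17,60,0,0,-62.5,32,-44,17,60,0,0,-62.5,32,-44,17,60],
)

```text
time_s: 2.9
tool_pos: [0.5335, 0.0402, 0.4015]
orientation: [-180.0, -0.0, 93.5]
ft_force: [0.4, 0.0, 0.5]
gripper_width: 0.0515
grip_force: 0.0
```

Run:
```python
from h import *
np.set_printoptions(precision=4,suppress=True)
o=observe(); print(o["time_s"],o["q"],o["tool_pos"],o["orientation"],o["gripper_width"])
p=eyes.capture("wrist"); w=cloud(p); save(p,"w1.png"); np.savez("w1.npz",w=w,px=p["pixels"])
print(np.array(p["cam_to_world"])[:3].tolist(),p["fx"])
for t in("board","bail","leg","leg_tip","red_tile_centre"):
        for r in nets.regions_of(t,p)[:2]:
            m=w[r["mask"]]; m=m[~np.isnan(m[:,0])]
            if len(m): print(t,round(r["score"],2),np.round(r["position"]),len(m),np.median(m,0),np.percentile(m,2,0),np.percentile(m,98,0),p["pixels"][r["mask"]].mean(0).round())
```

```text
2.9 [ 4.2985 15.5726 18.2008 92.6308  0.0263 90.7943] [0.5335 0.0402 0.4015] [-179.997    -0.0262   93.5042] 0.05145222467706023
[[0.9981074548750695, 0.05935710847585051, 0.016069915874003516, 0.5292986336160264], [0.06149098806850529, -0.9608032192739162, -0.27032578903840915, 0.10987413491720083], [-0.0006057302785691447, 0.27080234028949174, -0.962634783074331, 0.5435926817414974]] 352.68423229557766
board 0.82 [323.  68.] 5017 [0.5288 0.137  0.2288] [0.4566 0.1308 0.0142] [0.602  0.146  0.2852] [114.  92.  65.]
bail 0.95 [323.  71.] 4948 [0.529  0.137  0.2289] [0.4569 0.1308 0.0299] [0.6012 0.1455 0.2852] [114.  92.  65.]
leg 0.6 [323. 154.] 1540 [0.5343 0.0435 0.0691] [0.5084 0.0077 0.0257] [0.5602 0.0684 0.0954] [187. 176. 157.]
leg_tip 0.57 [326. 156.] 1516 [0.5342 0.0428 0.069 ] [0.5093 0.0076 0.0264] [0.56   0.0681 0.0954] [187. 177. 158.]
red_tile_centre 0.7 [487. 295.] 548 [ 0.8271 -0.1857  0.0075] [ 0.8079 -0.2149 -0.0001] [ 0.8584 -0.1673  0.0096] [ 30. 138. 118.]
red_tile_centre 0.57 [354. 327.] 912 [ 0.6081 -0.262   0.0078] [ 0.5736 -0.2895  0.0053] [ 0.6432 -0.2351  0.0097] [159.  88.  50.]
```

View pics/w1.png

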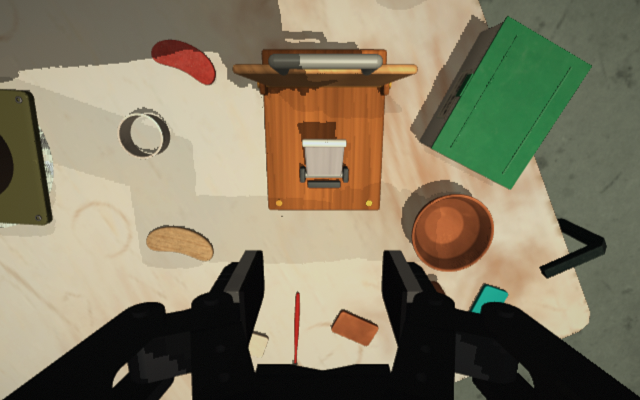

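The wrist view shows the board edge-on at (325,70), the bail bar at (325,62) and the leg roller at (325,143), with the stand square to the tool. I push the leg from its board side with shut fingers tilted 20°, so the wrist camera stays clear of the board.

>>> play_rows(
  rows=[0,0,8.5,0,1,0,0,0,0,17,0,2,0,0,0,0,25.5,0,3,0,0,0,0,34,0,4,0,0,0,0,42.5,0,5,0,0,0,0,51,0,5.7,0,0,0,0,59.5,0,5.7,0,0,0,0,68,0,5.7,0,0,0,0,76.5,0,5.7,0,0,0,0,85,0,5.7,0,0,0,0,90,0,5.7,0,0,0,0,90,0,5.7,0,0],
)

```text
time_s: 4.4
tool_pos: [0.5338, 0.0967, 0.4014]
orientation: [180.0, 0.0, -176.5]
ft_force: [-0.4, 0.2, 0.4]
gripper_width: -0.0001
grip_force: 0.0
```

>>> play_rows(
  rows=[7,0,0,0,0,0,0,14,0,0,0,0,0,0,20,0,0,0,0,-2,0,20,0,0,0,0,-6,0,20,0,0,0,0,-10,0,20,0,0,0,0,-14,0,20,0,0,0,0,-18,0,20,0,0,0,0,-22,0,20,0,0,0,0,-25,0,20,0,0,0,0,-27,0,20,0,0,0,0,-27,0],
)

```text
time_s: 5.5
tool_pos: [0.5312, 0.0965, 0.1283]
orientation: [160.0, 0.8, -176.8]
ft_force: [-0.6, 0.1, -0.9]
gripper_width: 0.0002
grip_force: 0.0
```

Run:
```python
from h import *
np.set_printoptions(precision=4,suppress=True)
o=observe(); print(o["time_s"],o["q"],o["tool_pos"],o["orientation"],o["gripper_width"])
d=np.load("w1.npz"); P=d["w"].reshape(-1,3)
k=(P[:,2]>.27)&(P[:,2]<.3)&(P[:,1]<.2)&(abs(P[:,0]-.53)<.1); print("bail",k.sum(),P[k].mean(0),P[k].min(0),P[k].max(0))
k=(P[:,2]>.088)&(P[:,2]<.1)&(P[:,1]<.09)&(P[:,1]>.04)&(abs(P[:,0]-.53)<.1); print("roller",k.sum(),P[k].mean(0),P[k].min(0),P[k].max(0))
p=eyes.capture("scene"); cv2.imwrite("pics/s2.png",cv2.resize(cv2.cvtColor(p["pixels"],cv2.COLOR_RGB2BGR)[80:260,180:420],None,fx=3,fy=3))
```

```text
5.5 [ -1.3954  20.5577 -18.9877  51.3448  19.9689  -4.8493] [0.5312 0.0965 0.1283] [ 160.0262    0.767  -176.8379] 0.00017104510703557684
bail 1694 [0.529  0.139  0.2834] [0.4894 0.1322 0.2701] [0.5688 0.1461 0.2869]
roller 407 [0.5333 0.0634 0.0928] [0.5056 0.0557 0.088 ] [0.5606 0.0702 0.0977]
```

View pics/s2.png

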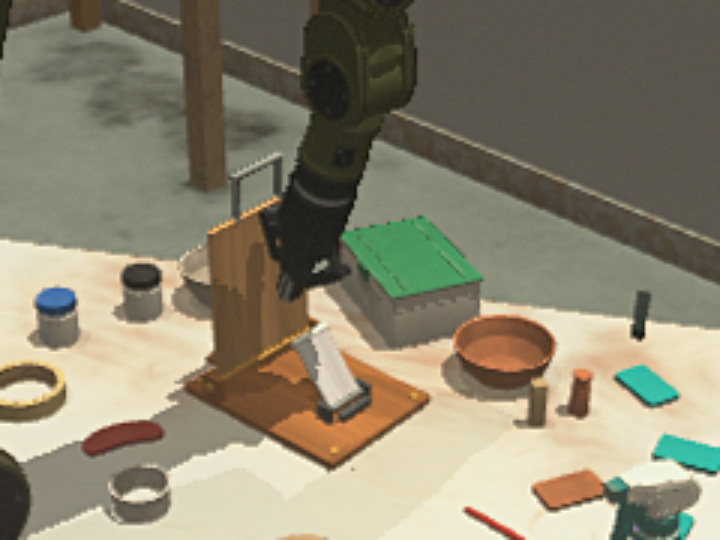

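Fingers are between board (left) and roller (about 320,335 in the crop), clear of both. Now descending and pushing the leg.

>>> play_rows(
  rows=[0,0,0,0,0,-2,0,0,0,0,0,0,-4,0,0,0,0,0,0,-4.8,0,0,0,0,0,-0.5,-4.8,0,0,0,0,0,-1,-4.8,0,0,0,0,0,-1.6,-4.7,0,0,0,0,0.1,-2.2,-4.6,0,0,0,0,0.1,-2.8,-4.5,0,0,0,0,0.2,-3.4,-4.4,0,0,0,0,0.2,-4,-4.3,0,0,0,0,0.2,-4.6,-4.2,0,0,0,0,0.3,-5.2,-4.2,0,0,0,0,0.3,-5.7,-4.2,0,0,0,0,0.4,-6.2,-4.2,0,0,0,0,0.4,-6.6,-4.2,0,0,0,0,0.4,-6.9,-4.2,0,0,0,0,0.4,-7.1,-4.2,0],
)

```text
time_s: 7.25
tool_pos: [0.5379, 0.0251, 0.0892]
orientation: [160.0, 1.2, -176.8]
ft_force: [0.6, 0.1, -0.0]
gripper_width: 0.0002
grip_force: 0.3
```

>>> play_rows(
  rows=[0,0,0,0,-0.3,0,0,0,0,0,0,-0.5,0,0,0,0,0,0,-0.7,0,0,0,0,0,0,-0.7,0,0],
)

```text
time_s: 7.65
tool_pos: [0.5377, 0.0213, 0.0899]
orientation: [159.6, 1.2, -176.7]
ft_force: [-0.4, 9.3, 0.3]
gripper_width: -0.0
grip_force: 4.5
```

Run:
```python
from h import *
np.set_printoptions(precision=4,suppress=True)
p=eyes.capture("wrist"); w=cloud(p); save(p,"w2.png"); P=w.reshape(-1,3); C=p["pixels"].reshape(-1,3).astype(int)
k=(P[:,2]>.03)&(P[:,2]<.13)&(P[:,1]>-.05)&(P[:,1]<.06)&(C.min(1)>110)&(abs(P[:,0]-.535)<.05)
for lo in np.arange(.03,.13,.01):
    s=k&(P[:,2]>lo)&(P[:,2]<lo+.01)
    if s.sum(): print(round(lo,2),s.sum(),P[s].mean(0),P[s].min(0),P[s].max(0))
p=eyes.capture("top");P=cloud(p).reshape(-1,3)
k=(P[:,2]>.085)&(P[:,2]<.13)&(P[:,1]<.01)&(P[:,1]>-.05)&(abs(P[:,0]-.53)<.05);print("top",k.sum(),P[k].mean(0),P[k].min(0),P[k].max(0))
```

```text
0.1 118 [ 0.5213 -0.0044  0.1095] [ 0.5102 -0.0092  0.1081] [ 0.538  -0.0005  0.11  ]
0.11 1435 [ 0.5226 -0.0054  0.1115] [ 0.5099 -0.0097  0.11  ] [ 0.5388 -0.0007  0.1135]
0.12 10 [0.5467 0.0028 0.1257] [ 0.5394 -0.0253  0.1237] [0.5494 0.0109 0.1292]
top 2 [ 0.5674 -0.0007  0.1002] [ 0.5661 -0.002   0.0888] [0.5686 0.0007 0.1116]
```

View pics/w2.png

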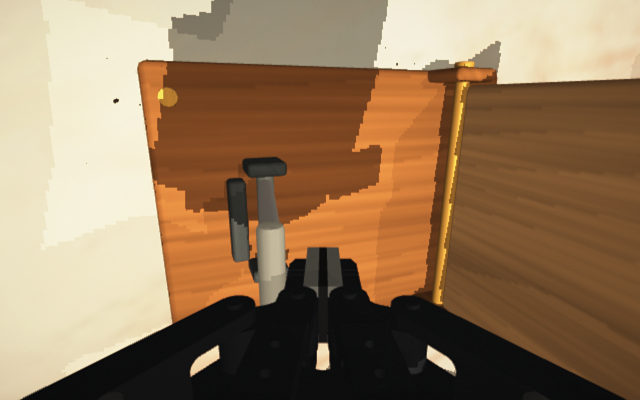

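The leg's roller sits at y −5 mm and z 108 mm, with 9 N against it, so the leg is at its stop. Next is the bail.

>>> play_rows(
  rows=[0,0,0,0,0.8,0,0,0,0,0,0,1.2,3,0,0,0,0,0,1.2,8,0,0,0,0,0,1.2,13,0,0,0,0,0,1.2,18,0,0,0,0,0,1.2,23,0,0,0,0,0,1.2,28,0,-7,0,0,-0.3,3,31,50,-14,0,0,-0.6,6,31,50,-20,0,0,-0.9,9,31,50,-20,0,0,-0.9,12.4,31,50,-20,0,0,-0.9,12.4,31,50,-20,0,0,-0.9,12.4,31,50],
)

```text
time_s: 9.05
tool_pos: [0.5288, 0.1429, 0.3991]
orientation: [-179.9, -0.0, -176.4]
ft_force: [1.1, -0.1, -0.3]
gripper_width: 0.0426
grip_force: 0.0
```

Run:
```python
from h import *
np.set_printoptions(precision=4,suppress=True)
o=observe(); print(o["time_s"],o["q"],o["tool_pos"],o["orientation"],o["gripper_width"])
p=eyes.capture("wrist"); w=cloud(p); save(p,"w3.png"); P=w.reshape(-1,3)
k=(P[:,2]>.275)&(P[:,2]<.3)&(abs(P[:,1]-.14)<.05)&(abs(P[:,0]-.53)<.1); print("bail",k.sum(),P[k].mean(0),P[k].min(0),P[k].max(0))
k=(P[:,2]>.1)&(P[:,2]<.12)&(abs(P[:,1])<.05)&(abs(P[:,0]-.53)<.05); print("roller",k.sum(),P[k].mean(0),P[k].min(0),P[k].max(0))
p=eyes.capture("top");P=cloud(p).reshape(-1,3)
k=(P[:,2]>.085)&(P[:,2]<.13)&(P[:,1]<.02)&(P[:,1]>-.05)&(abs(P[:,0]-.53)<.05);print("top",k.sum(),P[k].mean(0) if k.sum() else 0,P[k].min(0),P[k].max(0))
```

```text
9.05 [15.1646 16.9696 19.817  92.8651 -0.0673 11.6027] [0.5288 0.1429 0.3991] [-179.9305   -0.0038 -176.4381] 0.042552640670745094
bail 1301 [0.5268 0.1395 0.2833] [0.4894 0.1324 0.2758] [0.5688 0.1465 0.2864]
roller 460 [ 0.5369 -0.0021  0.1093] [ 0.51   -0.0106  0.1002] [0.5653 0.0027 0.1141]
top 79 [ 0.5415 -0.0045  0.1073] [ 0.5146 -0.0105  0.085 ] [0.5687 0.0016 0.1166]
```

View pics/w3.png

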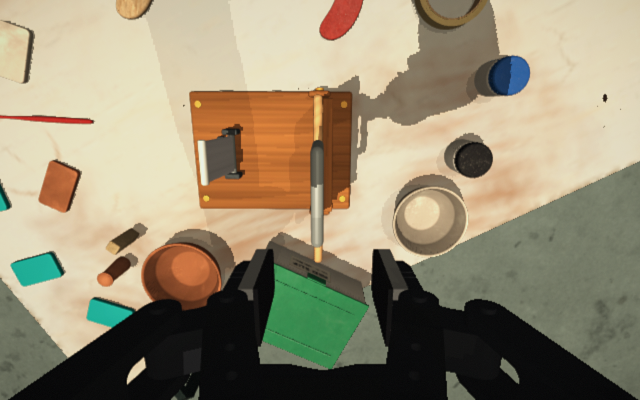

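Bail bar runs vertically at (317,195), the leg roller is out at (202,160) and still at its stop. Lower over the bar and pinch it.

>>> play_rows(
  rows=[0,0,0,0,-0.35,0,50,0,0,0,0,-0.35,-4,50,0,0,0,0,-0.35,-8,50,0,0,0,0,-0.35,-12,50,0,0,0,0,-0.35,-13.8,50,0,0,0,0,-0.35,-13.8,50,0,0,0,0,-0.35,-13.8,5,0,0,0,0,-0.35,-13.8,5,0,0,0,0,-0.35,-13.8,5,0,0,0,0,-0.35,-13.8,5,0,0,0,0,-0.35,-13.8,5,0,0,0,0,-0.35,-13.8,5],
  squeeze=35,
)

```text
time_s: 10.35
tool_pos: [0.5303, 0.1392, 0.2633]
orientation: [180.0, 0.2, -176.5]
ft_force: [0.5, -0.2, 6.2]
gripper_width: 0.0082
grip_force: 34.5
```

>>> play_rows(
  rows=[0,0,0,0.05,-0.9,0,5,0,0,0,0.12,-1.9,-0.06,5,0,0,0,0.2,-3.15,-0.18,5,0,0,0,0.27,-4.4,-0.36,5,0,0,0,0.34,-5.62,-0.6,5,0,0,0,0.42,-6.83,-0.9,5,0,0,0,0.49,-8.02,-1.28,5,0,0,0,0.56,-9.2,-1.7,5,0,0,0,0.63,-10.35,-2.18,5,0,0,0,0.7,-11.47,-2.72,5,0,0,0,0.7,-11.47,-2.72,5],
)

```text
time_s: 11.45
tool_pos: [0.537, 0.0224, 0.233]
orientation: [-179.9, 0.1, -176.6]
ft_force: [6.6, 0.1, 1.2]
gripper_width: 0.0085
grip_force: 36.0
```

>>> play_rows(
  rows=[0,0,0,0.15,-1.1,-0.6,5,0,0,0,0.2,-2.17,-1.24,5,0,0,0,0.27,-3.2,-1.94,5,0,0,0,0.33,-4.2,-2.7,5,0,0,0,0.4,-5.15,-3.5,5,0,0,0,0.45,-6.07,-4.35,5,0,0,0,0.5,-6.94,-5.24,5,0,0,0,0.55,-7.77,-6.17,5,0,0,0,0.6,-8.2,-6.65,5,0,0,0,0.6,-8.55,-7.15,5,0,0,0,0.6,-8.9,-7.65,5,0,0,0,0.62,-9.28,-8.16,5,0,0,0,0.65,-9.6,-8.6,5,0,0,0,0.65,-9.75,-8.85,5,0,0,0,0.65,-9.75,-8.85,5],
)

```text
time_s: 12.95
tool_pos: [0.5423, -0.0734, 0.1451]
orientation: [180.0, -0.0, -176.6]
ft_force: [4.6, 1.7, -2.7]
gripper_width: 0.0086
grip_force: 35.5
```

>>> play_rows(
  rows=[0,0,0,0,-0.07,-0.1,5,0,0,0,0,-0.13,-0.2,5,0,0,0,0,-0.2,-0.3,5,0,0,0,0,-0.2,-0.3,5],
)

```text
time_s: 13.35
tool_pos: [0.5424, -0.0747, 0.1429]
orientation: [179.9, 0.0, -176.5]
ft_force: [3.1, 4.0, 1.7]
gripper_width: 0.0085
grip_force: 35.8
```

Run:
```python
from h import *
np.set_printoptions(precision=4,suppress=True)
for n in("top","scene"):
    p=eyes.capture(n);P=cloud(p).reshape(-1,3)
    k=(P[:,2]>.04)&(P[:,2]<.16)&(P[:,1]<.12)&(P[:,1]>-.03)&(abs(P[:,0]-.54)<.085)
    A=P[k]; B=np.c_[A[:,:2],np.ones(len(A))]; 
    for i in range(4):
        c=np.linalg.lstsq(B,A[:,2],rcond=None)[0]; r=B@c-A[:,2]; g=abs(r)<max(.003,1.0*r.std()); A,B=A[g],B[g]
    print(n,len(A),c,np.arctan(np.hypot(c[0],c[1])),r.std())
```

```text
top 1757 [ 0.037  -0.6111  0.0988] 0.5493222160035178 0.0015154423039901916
scene 245 [ 0.0353 -0.5714  0.0984] 0.5199528403927453 0.0015826642936771376
```

Board plane measures 0.549 rad, so it rests on the leg. Release and rise.

>>> play_rows(
  rows=[0,0,0,0,0,0,25,0,0,0,0,0,0,40,0,0,0,0,0,0,40,0,0,0,0,0,0,40,0,0,0,0,0,1,40,0,0,0,0,0,3,40,0,0,0,0,0,7,40,0,0,0,0,0,12,40,0,0,0,0,0,17,40,0,0,0,0,0,17,40],
)

```text
time_s: 14.45
tool_pos: [0.5458, -0.0759, 0.3211]
orientation: [-179.8, 0.8, -176.6]
ft_force: [0.2, 0.6, 0.0]
gripper_width: 0.0339
grip_force: 0.0
```

Run:
```python
from h import *
np.set_printoptions(precision=4,suppress=True)
o=observe(); print(o["time_s"],o["q"],o["tool_pos"],o["orientation"],o["gripper_width"])
for n in("top","wrist"):
    p=eyes.capture(n);P=cloud(p).reshape(-1,3);C=p["pixels"].reshape(-1,3).astype(int)
    k=(P[:,2]>.04)&(P[:,2]<.16)&(P[:,1]<.12)&(P[:,1]>-.03)&(abs(P[:,0]-.54)<.085)
    A=P[k]; B=np.c_[A[:,:2],np.ones(len(A))]
    for i in range(4):
        c=np.linalg.lstsq(B,A[:,2],rcond=None)[0]; r=B@c-A[:,2]; g=abs(r)<max(.003,1.0*r.std()); A,B=A[g],B[g]
    print(n,len(A),c,np.arctan(np.hypot(c[0],c[1])),r.std(),A.min(0),A.max(0))
    k=(abs(P[:,0]-.61)<.06)&(abs(P[:,1]+.265)<.055)&(C[:,0]>1.35*C[:,2])&(C[:,0]>C[:,1]*1.3)&(P[:,2]>.003)&(P[:,2]<.02)
    print("tile",k.sum(),cv2.minAreaRect(P[k][:,:2].astype(np.float32)) if k.sum() else 0)
save(p,"w4.png")
```

```text
14.45 [ -7.9046  15.7736   6.6084  80.0236  -0.0188 -11.3495] [ 0.5458 -0.0759  0.3211] [-179.8219    0.7917 -176.554 ] 0.03388800942329203
top 1735 [ 0.0362 -0.6109  0.0993] 0.5491679954288431 0.00151094004945866 [ 0.4601 -0.0299  0.0472] [0.6186 0.1188 0.1399]
tile 61 ((0.6409585475921631, -0.272055059671402), (0.02252480573952198, 0.046215157955884933), 4.203005313873291)
wrist 16694 [ 0.0365 -0.6148  0.1008] 0.5520215340150108 0.0007215673251481039 [ 0.455 -0.03   0.047] [0.6152 0.12   0.1406]
tile 1844 ((0.6076059937477112, -0.26344433426856995), (0.04498736560344696, 0.07380658388137817), 67.23304748535156)
```

View pics/w4.png

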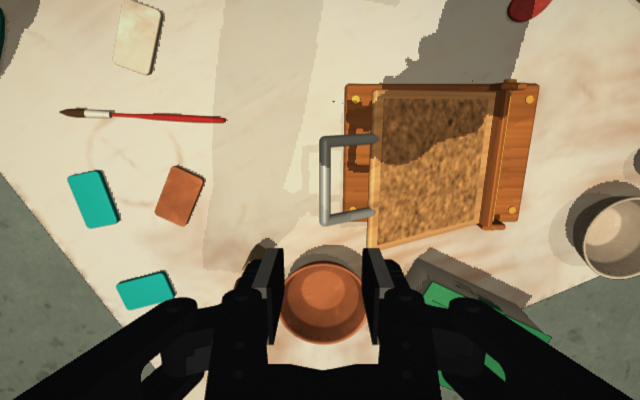

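The board now slopes onto the leg with its ledge at the right (490,165). The red tile is at (180,195), with the turquoise decoys clear of it. Moving over the tile.

>>> play_rows(
  rows=[0,0,-5,1.2,-4,0,70,0,0,-10,2.4,-8,0,70,0,0,-15,3.6,-12,-2,70,0,0,-20,4.8,-16,-6,70,0,0,-26.3,6.2,-18.8,-10,70,0,0,-26.3,6.2,-18.8,-14,70,0,0,-26.3,6.2,-18.8,-18,70,0,0,-26.3,6.2,-18.8,-22,70,0,0,-26.3,6.2,-18.8,-22,70,0,0,-26.3,6.2,-18.8,-22,70],
)

```text
time_s: 15.55
tool_pos: [0.603, -0.2627, 0.0915]
orientation: [-180.0, -0.2, 157.1]
ft_force: [1.0, 0.3, 0.5]
gripper_width: 0.0599
grip_force: 0.0
```

Run:
```python
from h import *
np.set_printoptions(precision=4,suppress=True)
o=observe(); print(o["time_s"],o["tool_pos"],o["orientation"],o["gripper_width"])
p=eyes.capture("wrist");P=cloud(p).reshape(-1,3);C=p["pixels"].reshape(-1,3).astype(int)
k=(abs(P[:,0]-.61)<.06)&(abs(P[:,1]+.265)<.055)&(C[:,0]>1.35*C[:,2])&(C[:,0]>C[:,1]*1.3)&(P[:,2]>.003)&(P[:,2]<.02)
print("tile",k.sum(),cv2.minAreaRect(P[k][:,:2].astype(np.float32)))
save(p,"w5.png")
```

```text
15.55 [ 0.603  -0.2627  0.0915] [-179.9961   -0.2339  157.1463] 0.0598832109594158
tile 6944 ((0.6079465746879578, -0.2640780210494995), (0.044834740459918976, 0.07455460727214813), 67.11371612548828)
```

View pics/w5.png

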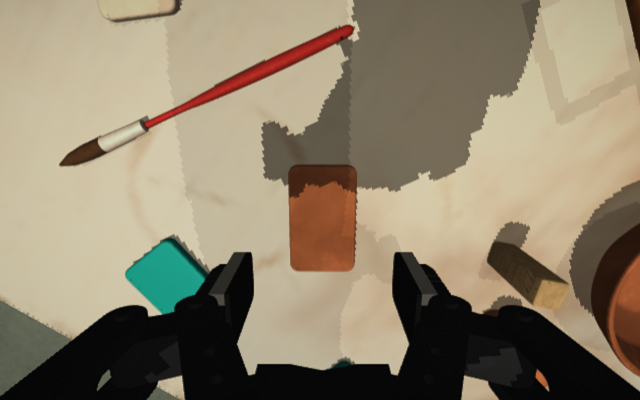

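The red tile is square between the fingers at (323,218), and the nearest decoy is about 55 mm away. Descending.

>>> play_rows(
  rows=[0,0,0,0.35,-0.1,-2,70,0,0,0,0.35,-0.1,-5,70,0,0,0,0.35,-0.1,-7.5,70,0,0,0,0.35,-0.1,-8.6,70,0,0,0,0.35,-0.1,-8.9,70,0,0,0,0.35,-0.1,-8.9,70,0,0,0,0.35,-0.1,-8.9,70],
)

```text
time_s: 16.3
tool_pos: [0.6095, -0.265, 0.0057]
orientation: [-180.0, 0.2, 157.1]
ft_force: [0.5, -0.0, 0.8]
gripper_width: 0.0596
grip_force: 0.0
```

>>> play_rows(
  rows=[0,0,0,-0.1,0.05,-0.3,70,0,0,0,-0.1,0.05,-0.5,70,0,0,0,-0.1,0.05,-0.5,70,0,0,0,-0.1,0.05,-0.5,70],
)

```text
time_s: 16.7
tool_pos: [0.6069, -0.2638, -0.0014]
orientation: [-180.0, -0.0, 157.1]
ft_force: [-0.7, -0.8, 0.3]
gripper_width: 0.06
grip_force: 0.0
```

>>> play_rows(
  rows=[0,0,0,0,0,-0.15,60,0,0,0,0,0,-0.15,40,0,0,0,0,0,-0.15,40,0,0,0,0,0,-0.15,40,0,0,0,0,0,-0.15,40,0,0,0,0,0,-0.15,40],
  squeeze=30,
)

```text
time_s: 17.3
tool_pos: [0.6078, -0.2642, -0.0019]
orientation: [-180.0, 0.1, 157.1]
ft_force: [-0.5, 1.0, 5.5]
gripper_width: 0.0438
grip_force: 34.0
```

>>> play_rows(
  rows=[0,0,0,0,0,1,40,0,0,0,0,0,4,40,0,0,0,0,0,9,40,0,0,0,0,0,14,40,0,0,0,0,0,19,40,0,0,-6,-0.5,2,24,40,0,0,-13,-1,5,28,40,0,0,-20,-2,8,30,40,0,0,-28,-3,11,30,40,0,0,-36,-4,14,30,40,0,0,-44,-5,17,30,40,0,0,-52,-6,20,30,40,0,0,-60,-6.8,23,30,40,0,0,-63.6,-6.8,24.4,30,40,0,0,-63.6,-6.8,24.4,30,40,0,0,-63.6,-6.8,24.4,30,40],
)

```text
time_s: 18.9
tool_pos: [0.5388, -0.02, 0.2972]
orientation: [-180.0, 0.0, 93.7]
ft_force: [0.3, -0.7, -0.9]
gripper_width: 0.044
grip_force: 30.8
```

Run:
```python
from h import *
np.set_printoptions(precision=4,suppress=True)
o=observe(); print(o["time_s"],o["q"],o["tool_pos"],o["orientation"],o["gripper_width"],o["grip_force"])
p=eyes.capture("wrist");P=cloud(p).reshape(-1,3)
P=P[~np.isnan(P[:,0])]
k=(P[:,2]>.04)&(P[:,2]<.16)&(P[:,1]<.12)&(P[:,1]>-.03)&(abs(P[:,0]-.535)<.085)
A=P[k]; B=np.c_[A[:,:2],np.ones(len(A))]
for i in range(5):
    c=np.linalg.lstsq(B,A[:,2],rcond=None)[0]; r=B@c-A[:,2]; g=abs(r)<max(.002,1.0*r.std()); A,B=A[g],B[g]
n=np.array([-c[0],-c[1],1]); n/=np.linalg.norm(n)
th=np.arccos(n[2]); hx=np.arctan2(c[0],-c[1]); out=np.array([np.sin(hx),-np.cos(hx),0]); u=out*np.cos(th)+np.array([0,0,np.sin(th)])
print(len(A),c,"theta",th,"yawdeg",np.degrees(hx),r.std())
ax=np.cross(n,u)
d=n@np.array([0,0,c[2]])
h=P@n-d; s=P@u; y=P@ax
print("surface lateral",np.percentile(A@ax,[1,99]),"mid",np.percentile(A@ax,[1,99]).mean(),"u max",np.percentile(A@u,[.5,99.5]))
q=(abs(y-(A@ax).mean())<.06)&(P[:,1]<.16)&(P[:,1]>.08)
for lo in(.004,.007,.010,.012):
    m=q&(h>lo)&(h<lo+.003); print("ledge h",lo,m.sum(),np.percentile(s[m],[5,50,95,99]) if m.sum() else 0)
mid=np.percentile(A@ax,[1,99]).mean()
m=q&(h>.010)&(h<.017); sl=np.percentile(s[m],97)
seat=u*(sl+.0375)+n*(d+.00425)+ax*mid; print("ledge s",sl,"seat",seat,"n",n,"u",u)
top=np.percentile(A@u,99.5); print("seat from top edge",u*(top-.1325)+n*(d+.00425)+ax*mid)
save(p,"w6.png")
```

```text
18.9 [-2.1001 15.2908  2.4279 77.1438 -0.0347 84.2369] [ 0.5388 -0.02    0.2972] [-179.9899    0.0338   93.6631] 0.04399468633369971 30.834696292877197
23975 [ 0.0358 -0.6157  0.1012] theta 0.5526117920310973 yawdeg 3.3288466660854 0.0007380936796809314
surface lateral [0.4615 0.6116] mid 0.5365630261309309 u max [-0.0464  0.1202]
ledge h 0.004 259 [-0.0468 -0.046  -0.0451 -0.0447]
ledge h 0.007 282 [-0.047  -0.046  -0.0451 -0.0447]
ledge h 0.01 496 [-0.0529 -0.0466 -0.0453 -0.045 ]
ledge h 0.012 801 [-0.0527 -0.0489 -0.0458 -0.0452]
ledge s -0.045332357180088156 seat [0.5325 0.0852 0.0728] n [-0.0305  0.524   0.8512] u [ 0.0494 -0.8497  0.5249]
seat from top edge [0.5323 0.0889 0.0705]
```

View pics/w6.png

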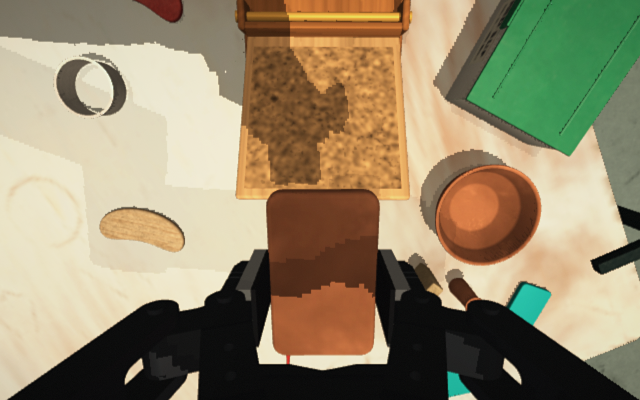

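The tile is held straight at (322,270), with the board and ledge ahead at (325,38). Two estimates of the seat agree: (0.5325, 0.085, 0.073). Tilt and approach along the board normal.

>>> play_rows(
  rows=[-6,-0.35,0,0,3,0,40,-12,-0.7,0,-0.2,6,0,40,-18,-1.05,0,-0.4,9,0,40,-24,-1.4,0,-0.6,12,-2,40,-31.6,-1.84,0,-0.9,14.7,-6,40,-31.6,-1.84,0,-0.9,14.7,-10,40,-31.6,-1.84,0,-0.9,14.7,-13,40,-31.6,-1.84,0,-0.9,14.7,-15.1,40,-31.6,-1.84,0,-0.9,14.7,-15.1,40,-31.6,-1.84,0,-0.9,14.7,-15.1,40],
)

```text
time_s: 19.95
tool_pos: [0.5304, 0.1264, 0.1463]
orientation: [-179.8, 31.7, 93.6]
ft_force: [0.2, 0.5, -0.2]
gripper_width: 0.0435
grip_force: 30.8
```

>>> play_rows(
  rows=[0,0,0,0.1,-1.6,-2.4,40,0,0,0,0.2,-3.2,-4.8,40,0,0,0,0.25,-4.2,-6.2,40,0,0,0,0.28,-4.7,-6.95,40,0,0,0,0.28,-4.9,-7.3,40,0,0,0,0.28,-4.9,-7.3,40,0,0,0,0.28,-4.9,-7.3,40],
)

```text
time_s: 20.65
tool_pos: [0.5337, 0.0788, 0.0741]
orientation: [180.0, 31.6, 93.5]
ft_force: [0.0, 0.6, -0.6]
gripper_width: 0.044
grip_force: 30.8
```

>>> play_rows(
  rows=[0,0,0,0,-0.05,-0.09,40,0,0,0,0,-0.1,-0.17,40,0,0,0,0,0,-0.25,40,0,0,0,0,0.15,-0.33,40,0,0,0,0,0.15,-0.33,40],
)

```text
time_s: 21.15
tool_pos: [0.5327, 0.08, 0.0696]
orientation: [-179.9, 31.7, 93.6]
ft_force: [0.3, 0.4, 0.1]
gripper_width: 0.0438
grip_force: 30.8
```

>>> play_rows(
  rows=[0,0,0,0,-0.05,-0.09,40,0,0,0,0,0.08,-0.17,40,0,0,0,0,0.16,-0.22,40,0,0,0,0,0.16,-0.22,40],
)

```text
time_s: 21.55
tool_pos: [0.5328, 0.0814, 0.0675]
orientation: [-179.9, 31.7, 93.6]
ft_force: [-0.6, -0.1, -0.6]
gripper_width: 0.0443
grip_force: 30.8
```

>>> play_rows(
  rows=[0,0,0,0,-0.05,-0.09,40,0,0,0,0,-0.1,-0.17,40,0,0,0,0,-0.1,-0.17,40],
)

```text
time_s: 21.85
tool_pos: [0.5329, 0.0812, 0.0672]
orientation: [-179.9, 31.6, 93.6]
ft_force: [-3.8, 4.7, 10.1]
gripper_width: 0.0438
grip_force: 36.0
```

Contact with the board (about 10 N along the normal). Back off slightly, release, withdraw along the normal.

>>> play_rows(
  rows=[0,0,0,0,0.08,0.13,40,0,0,0,0,0.08,0.13,58,0,0,0,0,0.08,0.13,66,0,0,0,0,0.08,0.13,66,0,0,0,0,0.08,0.13,66,0,0,0,-0.05,0.6,0.95,66,0,0,0,-0.1,1.6,2.5,66,0,0,0,-0.2,3.7,6,66,0,0,0,-0.3,6,10,66,0,0,0,-0.3,6,14,66,0,0,0,-0.3,6,18,66,0,0,0,-0.3,6,18,66],
)

```text
time_s: 23.05
tool_pos: [0.5321, 0.1419, 0.252]
orientation: [179.5, 31.4, 93.3]
ft_force: [1.3, -0.3, 0.1]
gripper_width: 0.0561
grip_force: 0.0
```

Run:
```python
from h import *
np.set_printoptions(precision=4,suppress=True)
o=observe(); print(o["time_s"],o["tool_pos"],o["ft_force"])
n=np.array([-.0305,.524,.8512]); u=np.array([.0494,-.8497,.5249]); ax=np.cross(n,u); seat=np.array([.5325,.0852,.0728])
for c in("wrist","top"):
    p=eyes.capture(c); P=cloud(p).reshape(-1,3); save(p,"f_"+c+".png")
    R=[r for r in nets.regions_of("red_tile_centre",p)]
    for r in R:
        m=(P[r["mask"].ravel()]-seat)@np.array([u,ax,n]).T; m=m[abs(m).max(1)<.1]
        if len(m)>50: print(c,round(r["score"],2),len(m),p["pixels"][r["mask"]].mean(0).round(),"median u,y,n",np.median(m,0),np.percentile(m,1,0),np.percentile(m,99,0),cv2.minAreaRect(m[:,:2].astype(np.float32)))
    q=P[(abs((P-seat)@ax)<.07)&((P-seat)@u>.06)&((P-seat)@u<.11)&(abs((P-seat)@n)<.03)]
    if len(q): print("surface offset above tile",np.median((q-seat)@n))
```

```text
23.05 [0.5321 0.1419 0.252 ] [ 1.2685 -0.2882  0.0762]
wrist 0.92 4273 [150.  83.  47.] median u,y,n [-0.0031  0.0003  0.0038] [-0.038  -0.0223 -0.004 ] [0.0357 0.0223 0.0055] ((-0.000698775053024292, -3.698281943798065e-05), (0.04768979921936989, 0.07585278898477554), 89.980224609375)
surface offset above tile -0.004121212838019774
top 0.79 267 [94. 49. 22.] median u,y,n [0.0051 0.0042 0.0025] [-0.0327 -0.0156 -0.0035] [0.0398 0.0251 0.0075] ((0.003185708075761795, 0.004702379927039146), (0.07711014151573181, 0.04170502349734306), 1.2095977067947388)
surface offset above tile -0.005434282084518256
```

View pics/f_wrist.png

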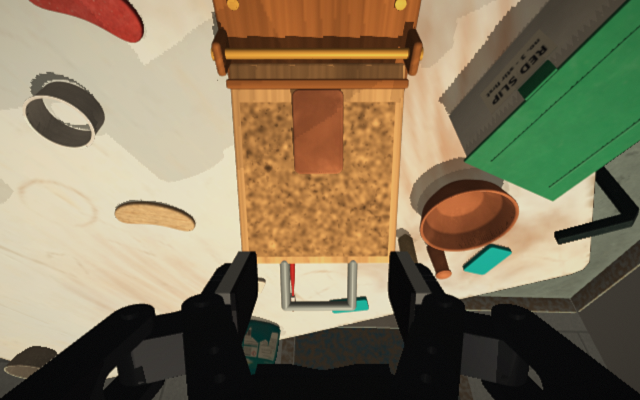

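The tile lies flat and straight on the board at (318,131) and against the ledge, within 1 mm of the seat. Nothing is touching the arm, so I'm handing in.

```bash
python3 -c "from cell import close_job; print(close_job())"
```

```text
the job is handed in; nothing more can be done
None
```

The job is handed in at about 23 s of the 72 s allowed: the leg is at its stop, the board was lowered onto it at about 0.55 rad, and the red tile lies flat against the ledge, about 1 mm from the seat point by the wrist camera; `close_job()` returned no verdict.

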